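# Lay a breakfast place at the diner counter

### The arm

A 6-joint arm with a two-finger parallel gripper is mounted at the origin on a cart in front of the work surface, level with it; the furniture and walls round the work are solid. World frame = base frame: x ahead of the robot, y to its left, z up, the work surface at z = 0. Lengths are in mm, angles in rad, forces in N, time in s.
With the tool pointing down it reaches from about 350 to 975 mm from the base axis. Payload 7.1 kg.
Tool frame: the origin (TCP) lies on the front face of the gripper's body, between the roots of the fingers; the fingertips stand 80 mm ahead of it and the grasp point (between the pads) lies 61 mm ahead of it (env.tips_ahead is the distance from the TCP to the fingertips, in mm); z points along the fingers, y is the line along which they close (so a half turn about z gives the same grasp; the last joint's range is limited). The gripper opens to 88 mm and grips with 3 to 60 N. Pads are 20 mm wide; open, the fingers measure 115 mm over their backs; the gripper's body (75 mm by 178 mm) begins 61 mm behind the grasp point.
Start: joints at [1.274, 0.423, 1.63, -0, 1.089, -0.019], TCP at [171.369, 601.031, 302.675] pointing down, gripper open.
Joint ranges: [-3, 3], [-0.9, 2.11], [0.09, 2.58], [-1.31, 4.45], [0.11, 2.69], [-2.54, 2.54]. Speed limits (rad/s): [2.39, 2.39, 3.01, 3.14, 3.14, 3.14].

### API

Orientations are given as a unit quaternion [x, y, z, w].
In Python, from station import env, set_gripper, viewer, workorder gives the robot as it stands. Calls block until the motion is done:
- env.reach(position, orientation): joint-space move of the TCP to a pose.
- env.move_l(position, rot=None, rate=150, f_stop=None): straight line of the TCP; rot=None keeps the orientation; rate is the mean speed in mm/s. With f_stop (N) it stops when the force on the tool has changed by that much, and returns True; else False.
- env.move_joints(angles): joint-space move.
- set_gripper(opening): finger opening in mm; the grip force is fixed at half the most; returns when the fingers have stopped.
- env.hold(seconds).
- env.ik(position, orientation): joint angles nearest the present ones, or None.
- env.read_state(): the state.
- viewer.camera(name): name is "side" or "top"; returns the picture (480x640x3 uint8, blue, green, red); there is no depth.
- viewer.camera_params(name): a dict with "fx", "fy", "cx", "cy" (pixels), "dist" ([k1, k2, p1, p2, k3] as OpenCV has them; the pictures are not rectified), "pose" (4x4, takes a point from camera to world coordinates). Camera axes: x right, y up, looking along -z (the intrinsics and any distortion apply to the point x, -y, -z); pixel columns grow to the right and rows downward; lengths in mm; the calibration is good to about 2 mm. A picture is of the moment at which its call begins. camera_params takes no time and is no camera call.
A pose or a line that the arm cannot do raises env.IKError and nothing moves.
- workorder.sign_off(): hands the job in; it is judged then, once.
The state is a dict: "time_s": time; "qpos": joint angles; "dq": joint speeds; "tau": joint torques, N m; "tool_pos": TCP position; "orientation": TCP orientation; "force": force on the tool from outside, world axes, zero at the start; "wrist_torque": the same for the moment, N m; "width": finger opening in mm; "grip_force": force on a finger pad.
Only numpy, scipy, OpenCV 4.12 (cv2) and the standard library are available. Lean on these libraries where they do the work, as an engineer would, in place of code of your own. Each camera call takes 0.05 s, during which the arm holds its last target. There are 200 camera calls.

### The job

Lay this guest's place, the guest sitting on your side of the counter: pick up the knife and the teaspoon together in one grip and lay them side by side on the placemat just to the right of the plate, level with it and parallel to the mat's short edges, knife next to the plate, handles towards you; stand the juice glass just beyond the tip of the knife and in line with it. Set the coffee cup squarely in the well of its saucer with its handle to the right, and stand the loose shaker fully home in the empty ring of the shaker stand, next to the other shaker. Leave the plate, saucer, stand and the other shaker where they are.

Things in the scene. Friction and masses are not known exactly. Their poses are not given: they have to be found in the camera images.
- plate: White china breakfast plate, 170 mm across and 16 mm high, in the middle of a flat white paper placemat (250 x 330 mm, negligible thickness). Origin: centre of its underside. Its axes follow the mat: x points away from the guest and robot (parallel to the mat's short edges), y to the left. A black-handled fork (180 x 22 mm) already lies left of it, its middle about 110 mm from the plate's.
- knife: Breakfast knife lying flat, 180 mm long: black riveted handle 90 mm long, 20 mm wide, 12 mm thick, and a steel blade 15 mm wide with a round end. Origin: middle of its length, on the underside, where handle meets blade; x points to the blade's tip, which is 90 mm from the origin; z up. It balances about 30 mm from the origin towards the butt (x = -0.03). Weighs about 70 g.
- spoon: Teaspoon, 176 mm long: black riveted handle 90 mm long, 18 mm wide, 12 mm thick, steel bowl 27 mm wide. Lies parallel to the knife on its right side (knife's -y), handles level and about 4 mm apart, so that both handles fit in one grip 42 to 45 mm wide. Origin as on the knife (handle reaches from x = -0.09 to 0), x towards the bowl. Weighs about 60 g.
- juice_glass: Small clear juice glass, empty, standing upright, 95 mm high, 61 mm across the rim, narrowing evenly to 53 mm at the foot, wall 3 mm; can be taken across the outside. Origin: centre of its underside. 0.17 kg.
- cup: White china coffee cup, upright, 66 mm high, 68 mm across (straight-sided from 34 mm up to the rim), tapering to a round foot 44 mm across; wall 4.5 mm. Its handle stands out along -y of the cup, reaching 58 mm from the axis. Origin: centre of the foot's underside. 0.17 kg.
- saucer: White china saucer, 130 mm across, rim 14 mm high. In its middle a flat well 53 mm across, its floor 5 mm above the counter, within a ring that stands 3 mm above the floor: the cup's foot belongs there. Origin: centre of its underside; its axes follow the mat like the plate's (x away from the robot, y left).
- cup_handle (a point): Outermost part of the cup's handle: 54 mm from the cup's axis along its -y, 42 mm above its underside.
- shaker: Glass shaker with a grey domed top and white filling, standing loose on the counter: 90 mm high, 44 mm across up to 74 mm, top 34 mm across. Origin: centre of its underside. 0.1 kg.
- free_ring (a point): Empty place in the steel shaker stand (118 x 59 mm): centre of its floor, 4 mm above the counter, in the empty wire ring, 54 mm wide inside, wire 30 to 35 mm above the counter. Turns with the stand: the ring with the other shaker is centred 62 mm away along the point's +y; a thin wire carrying loop, 97 mm high, stands between them.
- pepper: The other shaker, same shape, with dark filling, already standing in the stand. Stays there.
There are look-alikes about, which are no part of the job. Leave any orange look-alike of the juice_glass alone.

How it is judged:
By the outcome, as a careful person would: the job done as asked, in the order asked, and still so for the second after the job is handed in, with the robot touching nothing.
It also fails if it takes over 120 s, if anything falls off the work surface, if the arm or the gripper's body presses on something with over 40 N, if the wrist force passes 120 N, or if a joint passes its speed limit or range.

## Working session

There is one attempt and no reset: what is moved stays moved. The work goes in short steps, each a Python script; the robot and the scene stay as the last script left them, time stands still between calls to the robot, and variables do not carry over. Pictures are saved under pics/ and viewed, at most 14 in all, crops included, and the job is handed in when it is done.

```bash
ls; mkdir -p pics
python3 - <<'E'
from station import env, viewer
import cv2,numpy as np
for n in("top","side"):
    cv2.imwrite(f"pics/{n}0.png",viewer.camera(n)); p=viewer.camera_params(n); print(n,{k:np.round(v,3).tolist() for k,v in p.items()})
s=env.read_state();print(s["time_s"],s["orientation"],s["width"],s["tool_pos"])
E
```

```text
pics
top {'fx': 603.692, 'fy': 603.692, 'cx': 313.047, 'cy': 240.18, 'dist': [-0.186, 0.0, 0.0, 0.0, 0.0], 'pose': [[-0.022, 0.984, -0.175, 308.621], [-1.0, -0.018, 0.022, 180.024], [0.018, 0.175, 0.984, 1336.306], [0.0, 0.0, 0.0, 1.0]]}
side {'fx': 587.925, 'fy': 587.925, 'cx': 315.585, 'cy': 242.436, 'dist': [-0.165, 0.0, 0.0, 0.0, 0.0], 'pose': [[1.0, 0.002, -0.013, 515.778], [-0.011, 0.622, -0.783, -810.502], [0.007, 0.783, 0.621, 844.658], [0.0, 0.0, 0.0, 1.0]]}
0.1 [ 1.38438552e-01  9.90370782e-01 -6.87521770e-04 -9.58292815e-05] 87.54910797629452 [171.24480824 600.65455917 301.98581563]
```

View pics/top0.png

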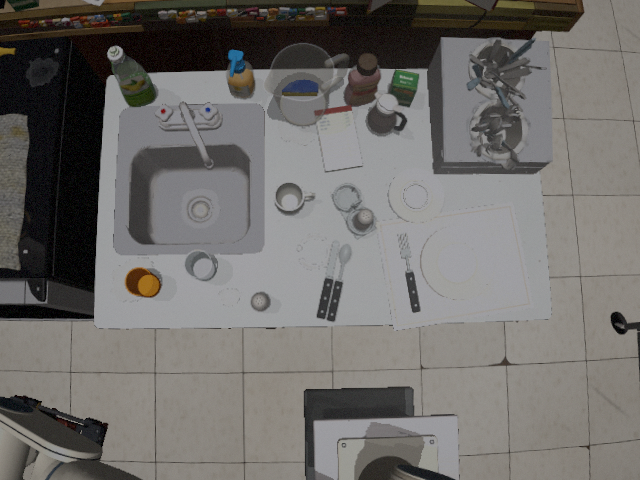

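View pics/side0.png

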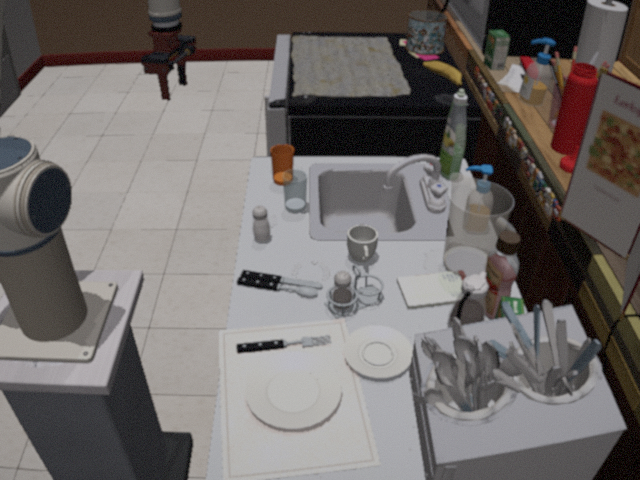

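Candidates (top view):
- Glass: clear (201,264), orange (143,283). I choose the clear one.
- Shaker: loose (260,301), in the stand (362,218). I choose the loose one.
- Cup: white (290,197), dark jug (383,113). I choose the white one.
- Cutlery: knife and spoon pair (329,285), fork (408,270), crocks (500,100). I choose the pair.

I'll check these in close crops.

```bash
cat > h.py <<'E'
import cv2,numpy as np
from station import env,set_gripper,viewer,workorder
P={n:viewer.camera_params(n) for n in("top","side")}
def KD(n):
    p=P[n];return np.array([[p["fx"],0,p["cx"]],[0,p["fy"],p["cy"]],[0,0,1.]]),np.array(p["dist"],float)
def w(n,uv,z=0.):
    K,D=KD(n);u=cv2.undistortPoints(np.array(uv,float).reshape(-1,1,2),K,D).reshape(-1,2)
    T=np.array(P[n]["pose"]);d=np.c_[u[:,0],-u[:,1],-np.ones(len(u))]@T[:3,:3].T
    o=T[:3,3];return (o+d*((np.asarray(z)-o[2])/d[:,2])[:,None])[:,:2] if np.ndim(z)==0 else None
def px(n,X):
    K,D=KD(n);T=np.linalg.inv(np.array(P[n]["pose"]));c=np.array(X,float).reshape(-1,3)@T[:3,:3].T+T[:3,3]
    c=c*[1,-1,-1];return cv2.projectPoints(c,np.zeros(3),np.zeros(3),K,D)[0].reshape(-1,2)
def crop(im,x,y,ww,hh,s,name,clahe=True):
    c=cv2.resize(im[y:y+hh,x:x+ww],None,fx=s,fy=s,interpolation=cv2.INTER_CUBIC)
    if clahe: c=cv2.cvtColor(c,cv2.COLOR_BGR2LAB);c[...,0]=cv2.createCLAHE(6,(4,4)).apply(c[...,0]);c=cv2.cvtColor(c,cv2.COLOR_LAB2BGR)
    cv2.imwrite(f"pics/{name}.png",c)
E
python3 - <<'E'
from h import *
im=cv2.imread("pics/top0.png")
crop(im,370,165,190,175,4,"c1")   # 760x700 too big
c=cv2.imread("pics/c1.png");c=cv2.resize(c,None,fx=.8,fy=.8);cv2.imwrite("pics/c1.png",c) # 3.2x
crop(im,120,170,265,165,3,"c2")
E
```

```text
(no output)
```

View pics/c1.png

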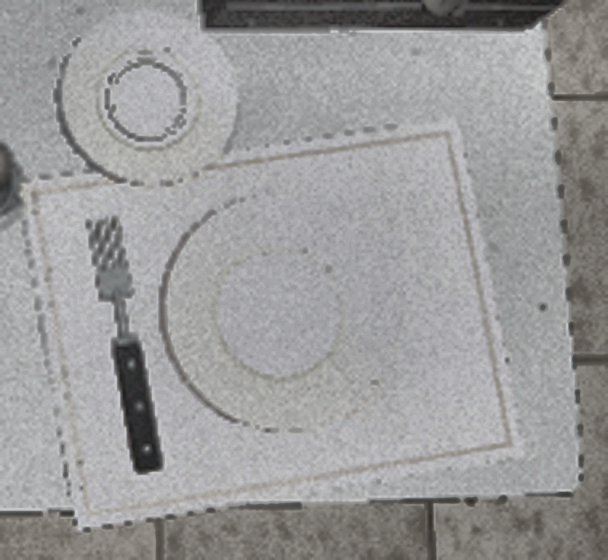

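View pics/c2.png

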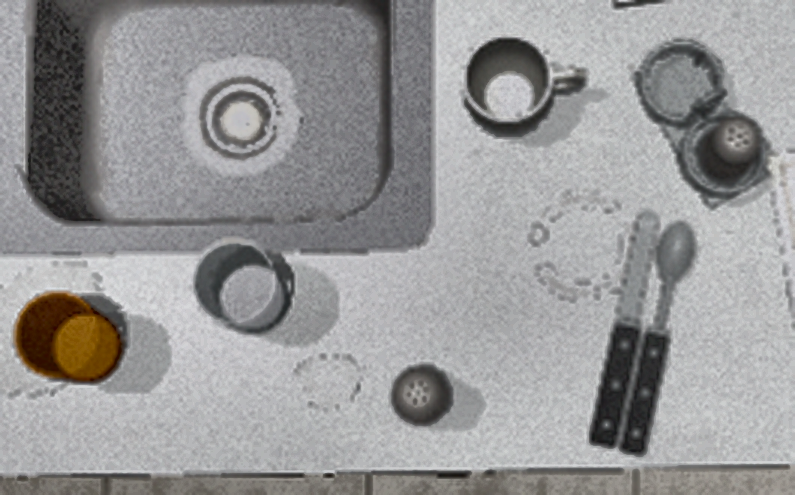

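The crops confirm the choice: clear glass c2 (244,286), loose shaker (419,392), cup (510,82) with its handle to the right, empty ring (681,82), pepper (736,140), and the knife to the left of the spoon. Mat corners in c1 are (25,183), (457,122), (521,456) and (80,527).

Run:
```python
from h import *
np.set_printoptions(precision=1,suppress=True)
a=lambda *p:np.array(p)/3.2+[370,165]
b=lambda *p:np.array(p)/3.+[120,170]
m=w("top",a((25,183),(457,122),(521,456),(80,527)));print("mat",m.tolist(),"c",m.mean(0))
e=[m[1]-m[0],m[2]-m[1],m[2]-m[3],m[3]-m[0]];print([(np.linalg.norm(v),np.degrees(np.arctan2(v[1],v[0]))) for v in e])
print("plate well",w("top",a((278,313)),5),"plate L edge",w("top",a((161,310)),14),"bottom",w("top",a((278,431)),14))
print("saucer ring",w("top",a((146,100)),8),"saucer L,R",w("top",a((57,98),(240,98)),14))
print("glass rim L,R",w("top",b((195,286),(293,286)),95),"foot",w("top",b((251,298)),4))
print("cup rim",w("top",b((510,82)),66),"L,R",w("top",b((465,82),(553,82)),66),"handle",w("top",b((588,78)),45))
print("shaker top",w("top",b((419,392)),88)); print("ring",w("top",b((681,82)),33),"pepper top",w("top",b((737,138)),92))
for n in("top","side"):
    im=cv2.imread(f"pics/{n}0.png");g=im.max(2);
    r=(310,275,40,55) if n=="top" else (232,262,62,36)
    mk=np.zeros_like(g);mk[r[1]:r[1]+r[3],r[0]:r[0]+r[2]]=(g<75)[r[1]:r[1]+r[3],r[0]:r[0]+r[2]]
    k,l,s,c=cv2.connectedComponentsWithStats(mk)
    for i in range(1,k):
        if s[i,4]<40: continue
        y,x=np.nonzero(l==i);q=w(n,np.c_[x,y],12);R=cv2.minAreaRect(q.astype(np.float32));print(n,s[i],R, q.mean(0))
im=cv2.imread("pics/side0.png")
crop(im,230,135,200,190,3,"c3"); crop(im,210,315,215,165,3.5,"c4")
```

```text
mat [[584.7201641697702, 2.2590822371533648], [625.397440969966, -319.23476722346106], [380.53394834895147, -348.4104764144946], [341.4673765886103, -26.768983794555766]] c [ 483. -173.]
[(np.float64(324.05699512413554), np.float64(-82.78892112208777)), (np.float64(246.59552312513995), np.float64(-173.2051897810795)), (np.float64(324.00531909814083), np.float64(-83.07477722352365)), (np.float64(244.978666996835), np.float64(-173.1949077191825))]
plate well [[ 487.1 -173.6]] plate L edge [[489.9 -87.8]] bottom [[ 403.2 -166.5]]
saucer ring [[642.2 -86.4]] saucer L,R [[ 643.   -21.4]
 [ 641.4 -153.6]]
glass rim L,R [[480.8 420.3]
 [479.7 351.7]] foot [[483.7 395.7]]
cup rim [[629.4 199.6]] L,R [[630.  232.1]
 [628.8 168.5]] handle [[636.7 142.6]]
shaker top [[405.4 265.3]]
ring [[635.6  73.2]] pepper top [[579.5  39.8]]
top [317 279  16  40 293] ((414.4024353027344, 128.29238891601562), (18.08875274658203, 87.3958511352539), 76.47322845458984) [414.  128.3]
top [327 281  15  40 261] ((408.08428955078125, 107.00753021240234), (16.384740829467773, 87.6472396850586), 76.35551452636719) [407.8 106.9]
side [238 271  43  20 526] ((412.97613525390625, 110.89433288574219), (45.28965759277344, 88.1118392944336), 76.54303741455078) [412.5 110.5]
```

View pics/c3.png

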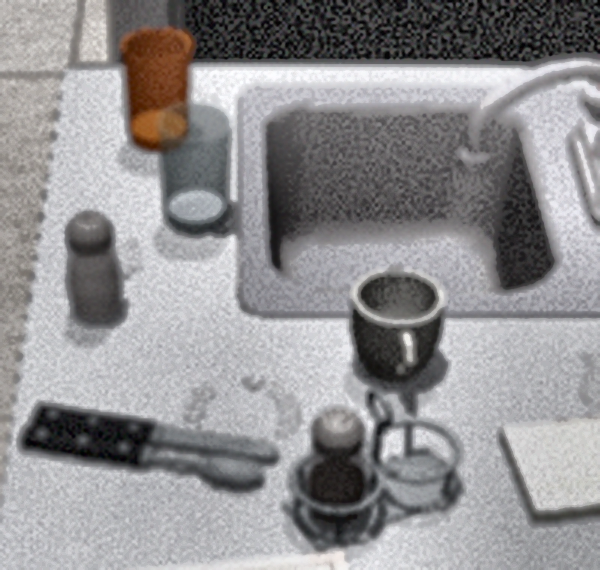

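View pics/c4.png

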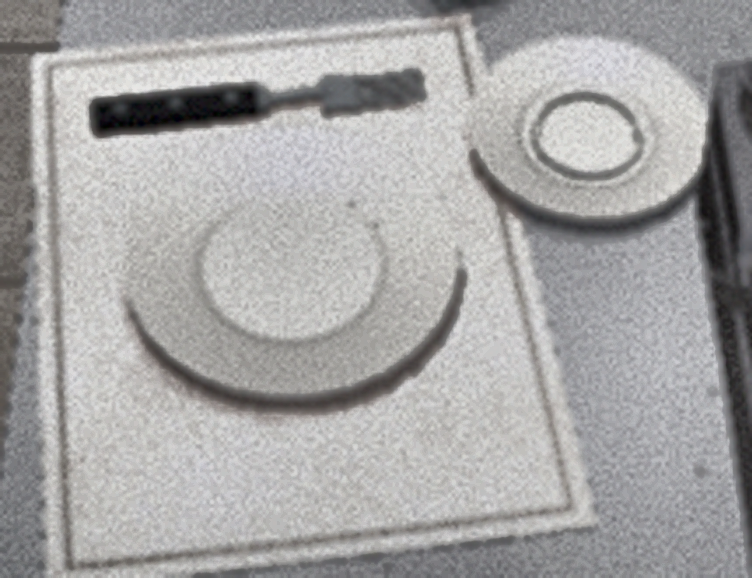

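c3 shows the glass foot (196,208), the shaker at dome (90,225) and base (97,312), and the cup rim centre (398,296) with handle (408,350). It also shows the pepper dome (338,430), the empty ring wire (416,450) and its floor (415,482). c4 shows the plate well (292,270), the saucer well (588,135) and the mat corners (35,58), (468,17), (592,522).

Run:
```python
from h import *
np.set_printoptions(precision=1,suppress=True)
b=lambda *p:np.array(p)/3.+[230,135]
a=lambda *p:np.array(p)/3.5+[210,315]
S=lambda p,z:w("side",p,z).tolist()
m=w("side",a((33,58),(468,16),(594,523)));print("mat TL(nearL),farL,farR",m)
e=[m[1]-m[0],m[2]-m[1]];print([(np.linalg.norm(v),np.degrees(np.arctan2(v[1],v[0]))) for v in e], "centre",(m[0]+m[2])/2)
print("plate well",S(a((292,270)),6),"rim L,R",S(a((127,290),(465,265)),14),"front",S(a((292,405)),10))
print("saucer",S(a((588,135)),8),"L,R",S(a((469,135),(708,135)),14))
print("glass foot",S(b((196,208)),3)); print("cup rim",S(b((398,296)),66),"handle",S(b((408,350)),42))
print("shaker dome",S(b((90,225)),82),"base front",S(b((97,325)),0))
print("ring wire",S(b((416,450)),33),"floor",S(b((415,482)),4),"pepper dome",S(b((337,428)),86))
print("box side: near-bottom edge",S([[425,478]],0),"near top-left corner",S([[413,345]],[0][0]))
print("box top: corner foot",w("top",[[441,174],[550,172]],0),"top corner",w("top",[[432,163]],150))
print("carafe top",w("top",[[383,113]],130),"box green",w("top",[[405,88]],50))
```

```text
mat TL(nearL),farL,farR [[ 342.7  -25.3]
 [ 586.7    7. ]
 [ 629.5 -316.4]]
[(np.float64(246.13375703497823), np.float64(7.5272446297625075)), (np.float64(326.2266436409615), np.float64(-82.46566354511613))] centre [ 486.1 -170.9]
plate well [[489.8222598026841, -175.31597698644248]] rim L,R [[409.0435355973778, -193.79592804181016], [576.0110118589894, -178.85191517560384]] front [[491.1749534458945, -257.5560510815378]]
saucer [[645.8682340859733, -89.37481349635004]] L,R [[581.9666517753861, -93.80037088633719], [708.824465677291, -95.61858557712014]]
glass foot [[484.35389853508343, 404.3059234200766]]
cup rim [[634.9420570913344, 201.33824935215887]] handle [[641.1111205949484, 168.80569340223155]]
shaker dome [[408.2866301498452, 268.2621036799401]] base front [[410.5616507690421, 251.08972453869023]]
ring wire [[639.6252979267201, 72.39928457932581]] floor [[640.7278755136922, 71.31681404789526]] pepper dome [[582.1845769230683, 35.99027716312344]]
box side: near-bottom edge [[699.0491395381102, -342.98922532065063]] near top-left corner [[716.3349036038537, -62.0947025108718]]
box top: corner foot [[ 697.  -151.1]
 [ 701.2 -420.7]] top corner [[677.2 -96.5]]
carafe top [[796.3  -2.5]] box green [[890.7 -69.2]]
```

```bash
cat >> h.py <<'E'
def q(deg):  # pointing down, closing axis at deg from world x
    f=np.radians(deg+90)/2;return [np.cos(f),np.sin(f),0,0]
def rot(d): 
    r=np.radians(d);return np.array([[np.cos(r),-np.sin(r)],[np.sin(r),np.cos(r)]])
YAW=7.2; PL=np.array([487.5,-173.5])
def st(m=""):
    s=env.read_state();print(m,"t%.1f"%s["time_s"],"pos",np.round(s["tool_pos"],1),"w%.1f g%.1f"%(s["width"],s["grip_force"]),"F",np.round(s["force"],1),"q",np.round(s["qpos"],2));return s
E
python3 - <<'E'
from h import *
u=rot(-13.5)@[1,0]; g=np.array([411.5,116.5])+5*u
Q=q(76.5)
env.reach([*g,220],Q);st()
env.move_l([*g,110],rate=200);print(env.move_l([*g,82.5],rate=60,f_stop=8));st()
set_gripper(35);env.hold(.2);st("grip")
cv2.imwrite("pics/g1.png",viewer.camera("side"))
env.move_l([*g,130],rate=100);st("lift")
im=viewer.camera("side");cv2.imwrite("pics/g2.png",im);crop(im,190,150,200,170,3,"c5",False)
E
```

```text
t2.1 pos [416.6 115.9 220.2] w87.7 g0.0 F [0.2 0.9 1.4] q [ 0.24  0.28  2.1   0.    0.76 -1.09]
False
 t3.4 pos [416.2 115.2  82.2] w87.9 g0.0 F [-0.5 -0.2  0. ] q [ 0.24  0.57  2.15 -0.    0.42 -1.09]
grip t4.4 pos [416.5 115.4  82.6] w37.9 g30.0 F [0.4 0.1 1.6] q [ 0.24  0.57  2.15  0.    0.42 -1.09]
lift t5.1 pos [416.2 115.3 129.9] w37.8 g30.0 F [ 0.5 -0.4 -2. ] q [ 0.24  0.46  2.14 -0.    0.53 -1.09]
```

View pics/c5.png

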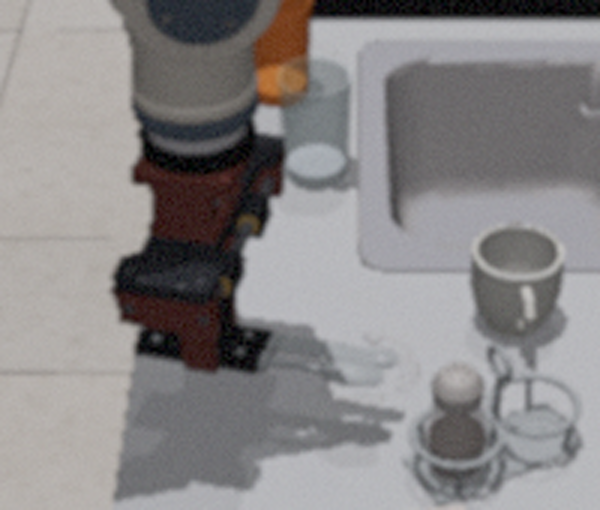

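Both are held, handles pressed together (grip 38 mm). I'll lay them down now.

Run:
```python
from h import *
g=PL+rot(YAW)@[-42,-112-9]; Q=q(90+YAW)
env.move_l([*env.read_state()["tool_pos"][:2],200],rate=200)
env.reach([*g,180],Q);st()
env.move_l([*g,100],rate=150)
im=viewer.camera("top");cv2.imwrite("pics/g3.png",im)
print(env.move_l([*g,80.5],rate=40,f_stop=4));s=st("down")
set_gripper(46);env.hold(.2)
p=env.read_state()["tool_pos"];env.move_l([p[0],p[1],130],rate=100)
set_gripper(88);env.move_l([p[0],p[1],300],rate=250);st("up")
# go out of the way towards the glass
env.reach([430,300,300],q(90));
for n in("top","side"): cv2.imwrite(f"pics/{n}1.png",viewer.camera(n))
im=cv2.imread("pics/top1.png");crop(im,380,170,180,160,3.5,"c6",False)
c=im.max(2);mk=((c<75)*255).astype(np.uint8);mk[:,:460]=0;mk[:225]=0;mk[330:]=0;mk[:,545:]=0
k,l,ss,_=cv2.connectedComponentsWithStats(mk)
for i in range(1,k):
    if ss[i,4]>60: y,x=np.nonzero(l==i);print(ss[i],cv2.minAreaRect(w("top",np.c_[x,y],12).astype(np.float32)))
```

```text
t7.2 pos [ 461.  -297.9  179.4] w37.6 g30.0 F [ 0.5 -0.4 -1.1] q [-0.6   0.49  1.88  0.    0.78 -2.29]
True
down t8.4 pos [ 461.  -298.9   82.2] w37.9 g30.0 F [-0.3  0.1  2.5] q [-0.6   0.66  1.89 -0.    0.59 -2.29]
up t11.2 pos [ 460.1 -298.2  298.9] w87.7 g0.0 F [ 0.9  0.4 -1.1] q [-0.6   0.32  1.8  -0.    1.02 -2.29]
[501 256  23  40 577] ((454.74505615234375, -298.9921875), (89.78700256347656, 38.08530807495117), 7.1398091316223145)
```

View pics/c6.png

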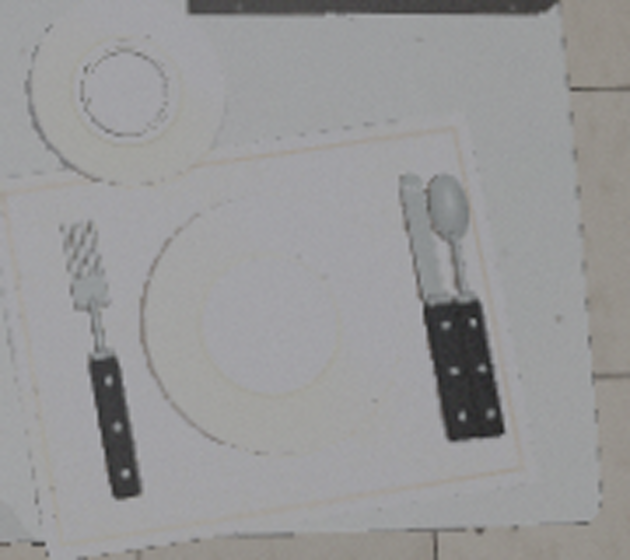

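Knife and spoon lie parallel, level with the plate (junction c6 (440,300), tip (408,177)). Next is the glass.

Run:
```python
from h import *
g=[484,396]; Q=q(97.2)
env.reach([*g,240],Q)
print(env.move_l([*g,119],rate=120,f_stop=8));st()
set_gripper(40);env.hold(.2);st("grip")
for n in("top","side"): cv2.imwrite(f"pics/{n}2.png",viewer.camera(n))
env.move_l([*g,135],rate=60);st("lift")
im=viewer.camera("side");crop(im,220,80,200,150,3,"c7",False)
```

```text
False
 t15.2 pos [484.4 396.3 119.8] w87.7 g0.0 F [-0.5 -1.  -0.8] q [ 0.67  0.67  1.72 -0.    0.76 -1.03]
grip t15.9 pos [484.1 396.  119.3] w60.8 g30.0 F [-0.2 -0.7  5.3] q [ 0.67  0.67  1.72 -0.    0.76 -1.03]
lift t16.4 pos [484.1 396.2 135.4] w60.5 g30.0 F [-1.2 -1.  -2.5] q [ 0.67  0.64  1.71  0.    0.78 -1.03]
```

View pics/c7.png

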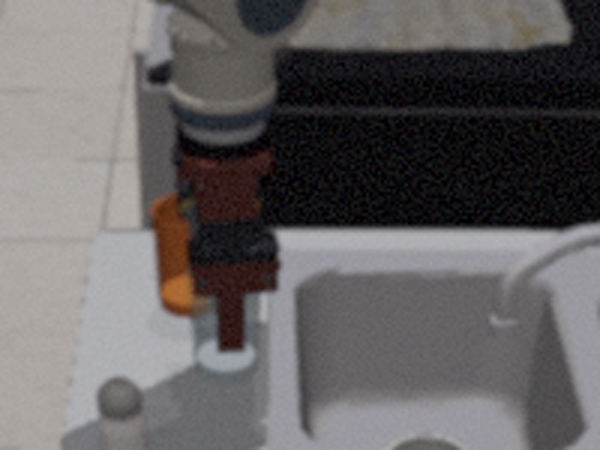

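Run:
```python
from h import *
T=[627.2,-268.3]; Q=q(97.2)
env.move_l([484,396,260],rate=250)
env.reach([520,-255,260],Q);env.move_l([*T,260],rate=250);env.move_l([*T,140],rate=150)
im=viewer.camera("side");cv2.imwrite("pics/s3.png",im)
print(env.move_l([*T,114],rate=35,f_stop=5));s=st("down")
set_gripper(76);env.hold(.2);p=env.read_state()["tool_pos"]
env.move_l([p[0],p[1],260],rate=150);env.move_l([540,-150,300],rate=300)
env.reach([560,250,300],q(97.2));set_gripper(88);st()
for n in("top","side"): cv2.imwrite(f"pics/{n}3.png",viewer.camera(n))
t=cv2.imread("pics/top3.png")[180:330,440:560];sd=cv2.imread("pics/side3.png")[330:480,300:460]
cv2.imwrite("pics/c8.png",np.hstack([cv2.resize(t,(360,450)),cv2.resize(sd,(440,450))]))
```

```text
True
down t21.6 pos [ 627.1 -268.1  118.6] w60.8 g30.0 F [1.2 0.  1.9] q [-0.42  0.73  1.58  0.    0.83 -2.12]
 t26.0 pos [560.1 249.7 300.1] w87.8 g0.0 F [-0.1  1.3 -0.7] q [ 0.4   0.41  1.66 -0.    1.07 -1.3 ]
```

View pics/c8.png

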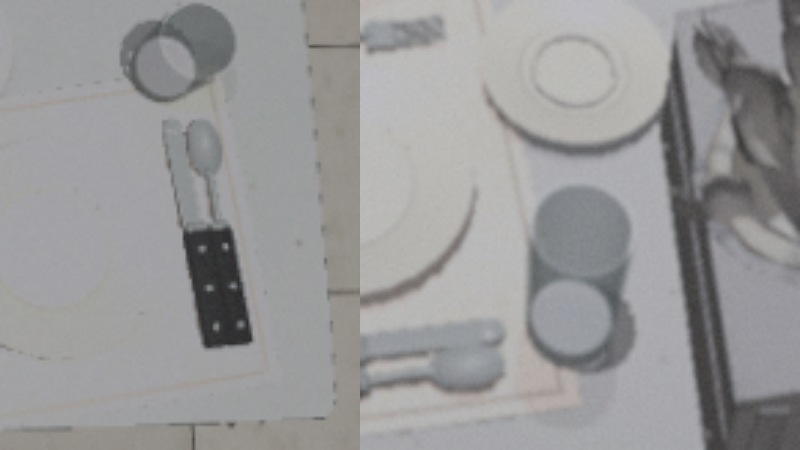

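Run:
```python
from h import *
f=w("top",[[495,202.3]],3)[0];t=w("top",[[497.3,220]],2)[0];print("foot top",f,"side",w("side",[[376.4,436]],3),"tip",t,"side tip",w("side",[[300+(503-360)/2.75,330+330/3]],3))
for n,a in(("foot",f),("tip",t),("handle",np.array([454.7,-299])+rot(7.14)@[0,9])): print(n,rot(-7.14)@(a-[487,-173.6]))
g=np.array([484,396]);
```

```text
foot top [ 627.06470184 -274.76918987] side [[ 628.19676061 -264.78389317]] tip [ 585.1618908  -277.22886253] side tip [[ 587.37266949 -271.77420254]]
foot [ 126.4038109  -117.79389743]
tip [  84.52021604 -115.02621891]
handle [ -47.63602242 -111.41287044]
```

Glass is in line with the knife and stands about 15 mm beyond its tip. Next is the cup, gripped diagonally to keep clear of the crock box and the handle.

Run:
```python
from h import *
g=[631,200.5]; Q=q(32); T=[643,-88]; Q2=q(31)
env.reach([*g,220],Q)
print(env.move_l([*g,114],rate=120,f_stop=8));st()
set_gripper(50);env.hold(.2);st("grip")
env.move_l([*g,230],rate=150);st("lift")
env.reach([600,-80,230],Q2);env.move_l([*T,200],rate=200);env.move_l([*T,127],rate=120)
for n in("top","side"): cv2.imwrite(f"pics/{n}4.png",viewer.camera(n))
st("above")
sd=cv2.imread("pics/side4.png")[290:400,320:430];t=cv2.imread("pics/top4.png")[130:240,360:470]
cv2.imwrite("pics/c9.png",np.hstack([cv2.resize(t,(400,400),interpolation=2),cv2.resize(sd,(400,400),interpolation=2)]))
```

```text
False
 t28.1 pos [631.5 200.7 114.8] w87.9 g0.0 F [ 0.4 -0.3 -0. ] q [ 0.29  0.71  1.63  0.    0.8  -0.27]
grip t28.7 pos [632.  200.8 115. ] w68.4 g30.0 F [2.4 0.9 4.9] q [ 0.29  0.71  1.63  0.    0.8  -0.27]
lift t29.6 pos [630.3 200.2 228.8] w68.4 g30.0 F [-0.3  0.3 -1.8] q [ 0.29  0.56  1.59 -0.    0.99 -0.27]
above t32.0 pos [643.6 -88.1 128.1] w67.9 g30.0 F [-0.4  0.4 -2.4] q [-0.15  0.68  1.66  0.    0.8  -0.7 ]
```

View pics/c9.png

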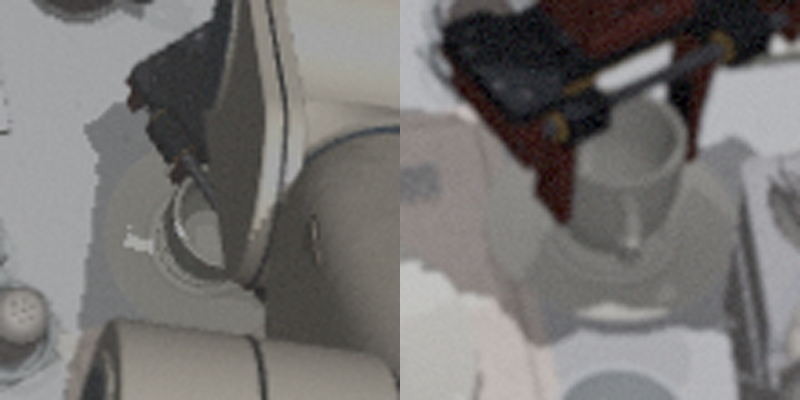

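Run:
```python
from h import *
T=[643,-88]
print(env.move_l([*T,115],rate=25,f_stop=5));st("down")
set_gripper(80);env.hold(.2);p=env.read_state()["tool_pos"];st("open")
env.move_l([p[0],p[1],250],rate=150)
env.reach([480,200,280],q(97.2));set_gripper(88)
for n in("top","side"): cv2.imwrite(f"pics/{n}5.png",viewer.camera(n))
st()
sd=cv2.imread("pics/side5.png")[310:400,330:430];t=cv2.imread("pics/top5.png")[150:240,370:470]
cv2.imwrite("pics/c10.png",np.hstack([cv2.resize(t,(400,360),interpolation=2),cv2.resize(sd,(400,360),interpolation=2)]))
```

```text
True
down t32.4 pos [643.6 -88.  119.7] w68.0 g30.0 F [-1.3  0.   2.9] q [-0.15  0.69  1.66  0.    0.79 -0.7 ]
open t33.0 pos [642.8 -88.  118.9] w80.2 g0.0 F [-0.1 -0.2 -0.2] q [-0.15  0.69  1.66  0.    0.79 -0.7 ]
 t35.8 pos [480.1 199.8 279.9] w87.7 g0.0 F [0.1 0.1 0.1] q [ 0.37  0.3   1.88 -0.    0.96 -1.32]
```

View pics/c10.png

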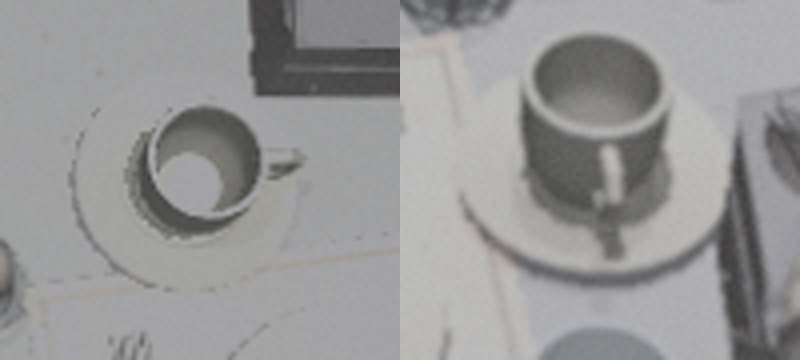

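Run:
```python
from h import *
b=lambda x,y:[[370+x/4,150+y/4]]
c=w("top",b(206,161),71)[0]
for h in((303,157),(290,160)):
  d=w("top",b(*h),47)[0]-c;print(c,d,np.degrees(np.arctan2(d[1],d[0]))+90)
s=lambda x,y:[[330+(x-400)/4,310+y/4]]
c=w("side",s(596,86),71)[0];d=w("side",s(612,172),47)[0]-c;print(c,d,np.degrees(np.arctan2(d[1],d[0]))+90)
c=w("side",s(596,86),71)[0];e=w("side",s(610,150),64)[0]-c;print(e)
# refine shaker, pepper, ring using top5 and side5 masks later
```

```text
[639.75071599 -87.5668793 ] [  8.02185649 -60.40407143] 7.564799789278311
[639.75071599 -87.5668793 ] [  6.36146183 -52.85463797] 6.86297543592471
[642.55096371 -91.95371794] [  6.30094131 -29.83269325] 11.926122467907561
[  3.80650936 -31.81151141]
```

Cup is seated (contact at 119.7, i.e. 115 + 5) and its handle yaw is about 7.5°, matching the mat. For the shaker I'll squeeze once crosswise first to centre it.

Run:
```python
from h import *
g=[407,267]; R=[637.5,72.2]
env.reach([*g,220],q(31));print(env.move_l([*g,117],rate=120,f_stop=8))
set_gripper(30);st("sq");set_gripper(88)
env.move_l([*g,200],rate=200);env.reach([*g,200],q(121));print(env.move_l([*g,117],rate=120,f_stop=8))
set_gripper(30);env.hold(.2);st("grip")
env.move_l([*g,230],rate=150)
env.reach([610,90,230],q(121));env.move_l([*R,220],rate=150);env.move_l([*R,163],rate=120);st("above")
for n in("top","side"): cv2.imwrite(f"pics/{n}6.png",viewer.camera(n))
sd=cv2.imread("pics/side6.png")[215:325,300:410];t=cv2.imread("pics/top6.png")[150:260,300:410]
cv2.imwrite("pics/c11.png",np.hstack([cv2.resize(t,(400,400),interpolation=2),cv2.resize(sd,(400,400),interpolation=2)]))
```

```text
False
sq t38.8 pos [407.2 267.1 117.1] w38.6 g29.7 F [0.3 0.3 0.3] q [ 0.56  0.54  2.03 -0.    0.57  0.02]
False
grip t43.6 pos [407.  267.1 117. ] w38.6 g29.8 F [-0.4  1.5  0.3] q [ 0.56  0.54  2.03  0.    0.57 -1.56]
above t46.5 pos [637.6  72.4 163.2] w38.5 g29.6 F [ 1.3 -0.6 -1.4] q [ 0.09  0.62  1.67  0.    0.85 -2.02]
```

View pics/c11.png

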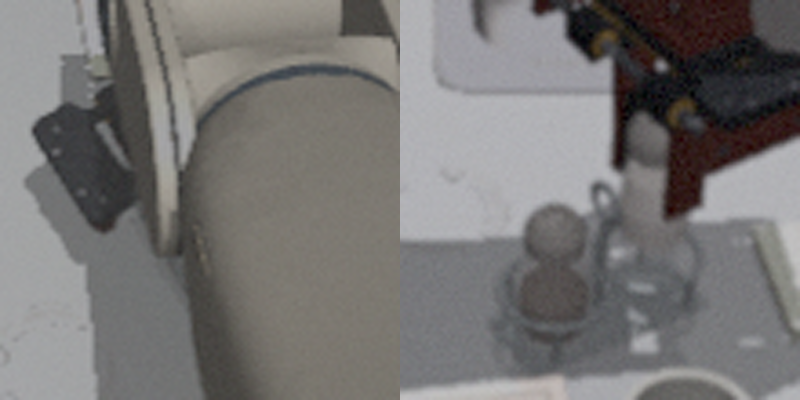

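Run:
```python
from h import *
R=[637.5,72.2]
print(env.move_l([*R,116],rate=30,f_stop=4));s=st("down")
if s["tool_pos"][2]<123:
    set_gripper(56);env.hold(.2);st("open");p=env.read_state()["tool_pos"]
    env.move_l([p[0],p[1],240],rate=120);env.reach([450,250,320],q(97.2))
    for n in("top","side"): cv2.imwrite(f"pics/{n}7.png",viewer.camera(n))
    sd=cv2.imread("pics/side7.png")[215:480,200:460];t=cv2.imread("pics/top7.png")[150:335,310:560]
    cv2.imwrite("pics/c12.png",np.hstack([cv2.resize(t,(400,296),interpolation=2),cv2.resize(sd,(400,408),interpolation=2)[112:]]) if 0 else cv2.copyMakeBorder(np.hstack([cv2.copyMakeBorder(cv2.resize(t,(400,296),interpolation=2),0,112,0,0,0),cv2.resize(sd,(400,408),interpolation=2)]),0,0,0,0,0))
```

```text
True
down t47.9 pos [637.4  72.2 121. ] w38.4 g30.1 F [-1.7 -0.9  5.3] q [ 0.09  0.68  1.68  0.    0.78 -2.02]
open t48.6 pos [636.7  72.1 120.1] w56.1 g0.0 F [ 0.5 -0.1 -0.2] q [ 0.09  0.68  1.68  0.    0.78 -2.02]
```

Contact came at 121.0, which is full depth (117 + 4). One last look before handing in.

View pics/c12.png

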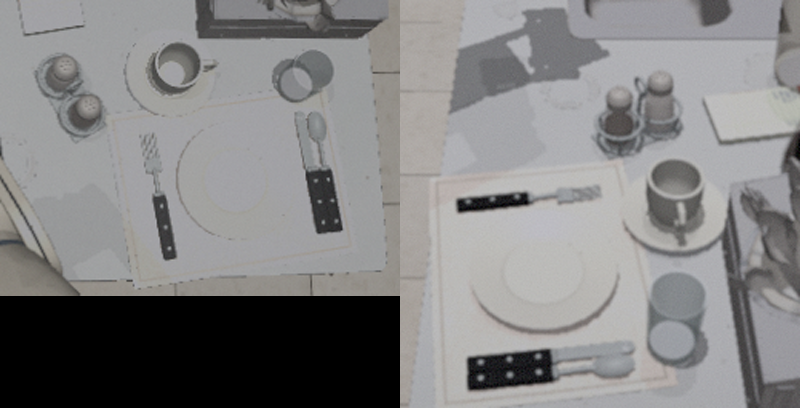

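The final view shows both shakers in the stand, the cup on its saucer with the handle to the right, and the glass (672,340) in line with the knife tip (632,348). The arm is clear.

```bash
python3 -c "
from station import workorder
print(workorder.sign_off())"
```

```text
the job is handed in; nothing more can be done
None
```

The place is laid as asked and the job is handed in: cutlery, glass, cup and shaker were placed in that order in about 50 s, and the final pictures show everything in position.

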